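# Refit the cover glass of an oven lamp under its sprung clips

### The job

The oven's lamp has been cleaned: take the cover glass off the chopping board by its red knob, lay it flat on the ledges of the lamp housing in front of the two brass clips with its knob end nearest the open end of the housing, then slide it in gently until it meets the sprung stop and both clips, which the glass itself must lift, snap down behind its front bar and hold it. Do not drop the glass or press it hard on the housing, do not ram the stop, never touch the clips or the stop with the robot, leave everything else where it is, and let go at the end.

Things in the scene. Friction and masses are not known exactly. Their poses are not given: they have to be found in the camera images.
- knob (a point): Centre of the red knob of the loose cover glass (0.25 kg). Block 22 mm (x) by 16 mm (y), 30 mm tall: top 15 mm above this point, foot (top of the tail bar) 15 mm below, underside of the glass 25 mm below. x points from the knob end to the front end of the glass, z up. Tail edge of the glass 14 mm behind, front edge 86 mm ahead.
- front_edge (a point): Middle of the glass's front edge, at its underside. The greenish pane is 100 (x) by 80 mm, 5 mm thick; steel bars across its full width rise to 10 mm above the underside: the front bar, foremost 10 mm, and the tail bar, from 72 to 100 mm behind this point. Axes as the knob.
- bed (a point): Middle of the fixed steel lamp housing (280 x 122 mm, on the table), at the height of its two ledges, 30 mm above the table, where the glass slides. x: direction of insertion, from the open end (x = -140 mm) to clips and stop; y left, z up. Guides 9 mm high stand on the ledges, 98 mm apart from x = -140 to -45 mm, then funnelling, 83 mm apart from x = -10 mm on.
- lay_spot (a point): Point on the housing's centre line at ledge height, 113 mm from bed towards the open end. With the knob's centre 25 mm above it, the glass lies flat in the wide part of the guides, clear of funnel and clips. Axes as bed.
- mid_setting (a point): Point on the centre line at ledge height, 70 mm ahead of bed: the face of the black sprung stop when the clip head is at its middle setting. The head (clips and stop, on an aluminium carriage) is set up to 14 mm nearer or farther in each start, which is NOT measured: feel for it. The clip lips begin 34 mm before the stop's face, 12 mm above the ledges. The head reaches 25 mm above the ledges.
- stop (a joint): Travel (m) of the black rubber sprung stop between the two clips: 0 untouched, grows as the glass presses it in; it resists with 2 N plus 1.2 N per mm and goes solid at 0.0055. The clips snap at about 0.002 to 0.003; let go then and the glass stays held between clips and stop.
- clip_left (a joint): Angle (rad) of the brass clip at bed's y = +24 mm, hinged at its far end, 14 mm wide, with an upturned lip towards the open end: 0 down with no glass, about 0.16 riding on the front bar, about 0.07 snapped down on the pane behind that bar. Its spring presses with 1.5 to 3.5 N. Driving the glass under both lips takes 5 to 16 N, less once under the noses.
- clip_right (a joint): The same for the clip at bed's y = -24 mm.

How it is judged:
By the outcome, as a careful person would: the job done as asked, in the order asked, and still so for the second after the job is handed in, with the robot touching nothing.
It also fails if it takes over 69 s, if anything falls off the work surface, if the arm or the gripper's body presses on something with over 40 N, if the wrist force passes 120 N, or if a joint passes its speed limit or range.

### The arm

A 6-joint arm with a two-finger parallel gripper is mounted at the origin on the work surface. World frame = base frame: x ahead of the robot, y to its left, z up, the work surface at z = 0. Lengths are in m, angles in degrees, forces in N, time in s.
With the tool pointing down it reaches from about 0.275 to 0.85 m from the base axis. Payload 19 kg.
Tool frame: the origin (TCP) lies at the very end of the fingers, on their centre line; the grasp point (between the pads) lies 19 mm behind it; z points along the fingers, y is the line along which they close (so a half turn about z gives the same grasp; the last joint's range is limited). The gripper opens to 85 mm and grips with 20 to 120 N. Pads are 22 mm wide; open, the fingers measure 114 mm over their backs; the gripper's body (76 mm by 85 mm) begins 54 mm behind the grasp point. The pads swing forward as they close: fully open they stand 13 mm farther back than shut.
Start: joints at [56.379, 8.623, 82.357, -0, 89.026, -7.678], TCP at [0.252, 0.517, 0.231] pointing down, gripper open.
Joint ranges: [-160.23, 160.23], [-39.13, 120.54], [6.94, 153.29], [-79.49, 259.48], [9.18, 160.14], [-161.06, 161.06]. Speed limits (degrees/s): [108.29, 108.29, 127.2, 172.46, 172.46, 172.46].

### API

Orientations are given as a 3x3 rotation matrix whose columns are the frame's x, y, z axes.
In Python, from rig import arm gives the robot as it stands.
- The arm moves only by the tool arm_command, never from a script. Its argument "series" is a list of rows, each an object with "slide": the shift along the tool's x, y, z in m, a list of three; "rotation": the turn, a rotation vector about the tool's x, y, z in rad, a list of three; "jaw": the closure, from 0 (fully open) to 1 (shut). In form: [{"slide": [dx, dy, dz], "rotation": [wx, wy, wz], "jaw": jaw}, ...]. A call has 1 to 12 rows; each row is the pose to reach, as a shift and turn from the pose commanded when the call began, along the tool's axes at that moment; what a row does not reach only later rows make up. A row lasts 1/8 s, in which the tool goes at most 62.5 mm and 10.7 degrees, less where a joint would pass 70% of its speed; a pose out of reach is approached as far as the arm can. A call with a gripper value outside its range is refused whole. The fingers move at their own pace and stop on an object; the grip force is fixed at half the most. Time passes only in rows, so rows that repeat a pose let the fingers close. It gives the time, the measured TCP pose, the force, the opening and the grip force at its end, in the units of the state.
- arm.observe(): the state, without advancing time (a new reading comes with each control period).
- arm.camera(name): name is "scene" or "top"; returns the picture (384x512x3 uint8, red, green, blue); there is no depth.
- arm.camera_params(name): a dict with "fx", "fy", "cx", "cy" (pixels), "view" (4x4, takes a point from world to camera coordinates). Camera axes: x right, y down, z forward; pixel columns grow to the right and rows downward; lengths in m; the calibration is good to about 2 mm. A picture is of the moment at which its call begins. camera_params takes no time and is no camera call.
- arm.close_job(): hands the job in; it is judged then, once.
The state is a dict: "t": time; "joints": joint angles; "qvel": joint speeds; "joint_torque": joint torques, N m; "tool_pos": TCP position; "ee_rot": TCP orientation; "ft_force": force on the tool from outside, world axes, zero at the start; "torque": the same for the moment, N m; "opening": opening from 0.0 (shut) to 1.0 (fully open); "grip_force": force on a finger pad.
Only numpy, scipy, OpenCV 4.12 (cv2) and the standard library are available. Lean on these libraries where they do the work, as an engineer would, in place of code of your own. Each camera call takes 0.05 s, during which the arm holds its last target. There are 200 camera calls.

## Working session

There is one attempt and no reset: what is moved stays moved. The work goes in short steps, Python scripts to look and compute and a tool call to move; the robot and the scene stay as the last step left them, time stands still between calls to the robot, and variables do not carry over. Pictures are saved under pics/ and viewed, at most 10 in all, crops included, and the job is handed in when it is done.

Besides the shell and the picture viewer there is one more tool, called by a JSON object that holds its "api" and its "payload", one argument or row to a line. arm_command: Moves the arm, as the interface text tells. Its arguments: {"type":"object","properties":{"series":{"type":"array"}},"required":["series"]}

```bash
mkdir -p pics; ls; python3 - <<'E'
from rig import arm
import cv2,numpy as np
np.set_printoptions(precision=4,suppress=True)
s=arm.observe();print({k:s[k] for k in('t','tool_pos','ee_rot','ft_force','opening')})
for n in('scene','top'):
    cv2.imwrite(f'pics/{n}0.png',cv2.resize(arm.camera(n)[:,:,::-1],None,fx=1.5,fy=1.5,interpolation=cv2.INTER_CUBIC))
    p=arm.camera_params(n);print(n,p['fx'],p['fy'],p['cx'],p['cy']);print(np.array(p['view']))
E
```

```text
pics
{'t': 0.0, 'tool_pos': array([0.2514, 0.5169, 0.2307]), 'ee_rot': array([[-0.8992,  0.4375, -0.0007],
       [ 0.4375,  0.8992, -0.001 ],
       [ 0.0002, -0.0012, -1.    ]]), 'ft_force': array([ 0.5037, -0.1742, -0.2158]), 'opening': 0.9980181488380059}
scene 378.7115896812134 378.7115896812134 259.91295583770375 188.26690300800774
[[-0.728   0.6855  0.0091  0.4218]
 [ 0.4628  0.5012 -0.7312 -0.1956]
 [-0.5058 -0.5281 -0.6821  1.1253]
 [ 0.      0.      0.      1.    ]]
top 421.3979083535156 421.3979083535156 253.3605370057186 186.74945189970683
[[ 0.0101 -0.9998  0.0149 -0.0325]
 [-0.9834 -0.0126 -0.1811  0.5453]
 [ 0.1812 -0.0128 -0.9834  0.7056]
 [ 0.      0.      0.      1.    ]]
```

View pics/scene0.png

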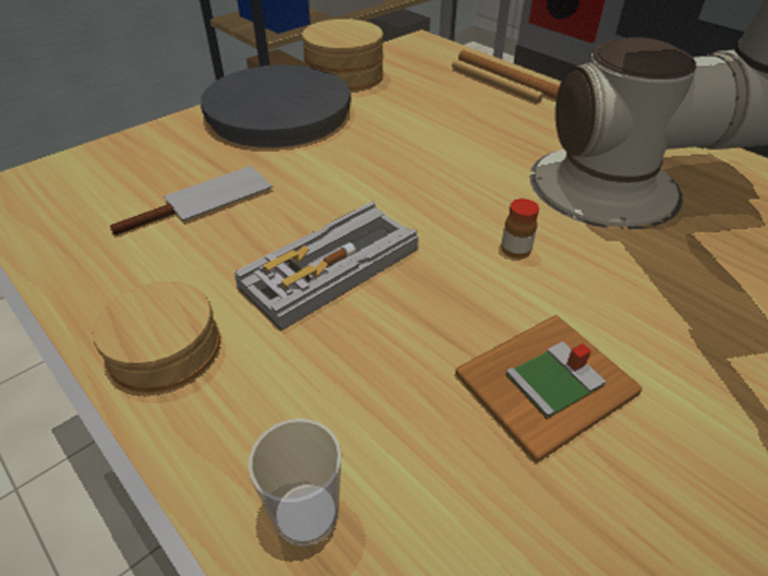

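View pics/top0.png

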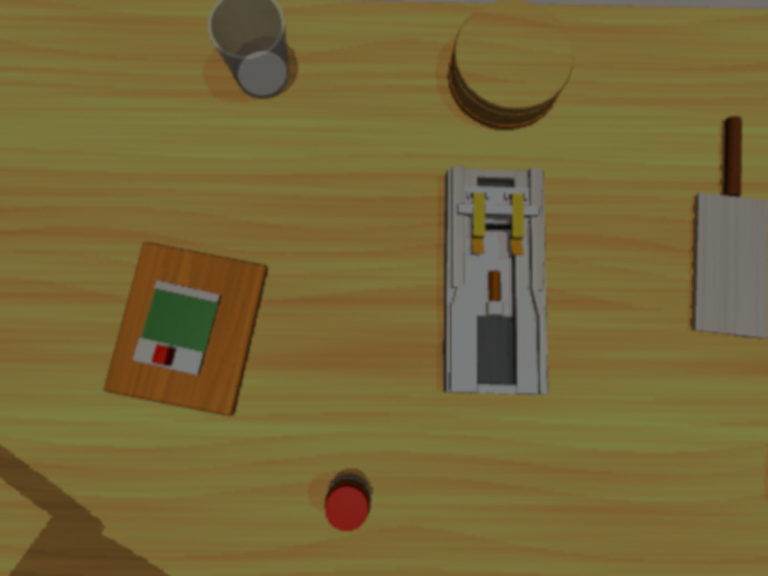

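The scene view shows the glass on the board (knob ~(579,357)) and the housing with its clips to the upper left. In the top view the knob is at (163,354), the pane at (180,320), and the housing runs from its open end (496,392) up to the head at (496,170), so insertion is roughly +x world.

```bash
cat > h.py <<'E'
from rig import arm
import cv2,numpy as np
np.set_printoptions(precision=4,suppress=True)
def ray(n,uv):
    p=arm.camera_params(n);V=np.array(p['view']);R=V[:3,:3]
    d=R.T@np.array([(uv[0]-p['cx'])/p['fx'],(uv[1]-p['cy'])/p['fy'],1]);return -R.T@V[:3,3],d
def plane(n,uv,z):
    o,d=ray(n,uv);return o+d*(z-o[2])/d[2]
def tri(a,b):
    o1,d1=ray('scene',a);o2,d2=ray('top',b)
    t=np.linalg.lstsq(np.c_[d1,-d2],o2-o1,rcond=None)[0]
    p,q=o1+t[0]*d1,o2+t[1]*d2;return (p+q)/2,np.linalg.norm(p-q)
def mask(im,which):
    hsv=cv2.cvtColor(im,cv2.COLOR_RGB2HSV)
    if which=='green':return cv2.inRange(hsv,(45,90,40),(85,255,255))
    return cv2.inRange(hsv,(0,200,60),(4,255,255))|cv2.inRange(hsv,(174,200,60),(180,255,255))
def blobs(m,amin=15):
    c,_=cv2.findContours(m,cv2.RETR_EXTERNAL,cv2.CHAIN_APPROX_NONE)
    return sorted([x for x in c if cv2.contourArea(x)>amin],key=cv2.contourArea)[::-1]
E
python3 - <<'E'
from h import *
g={}
for n in('scene','top'):
    im=arm.camera(n)
    c=blobs(mask(im,'green'))[0]
    q=cv2.approxPolyDP(cv2.convexHull(c),4,True).reshape(-1,2);M=cv2.moments(c)
    g[n]=(M['m10']/M['m00'],M['m01']/M['m00'])
    print(n,'green',q.tolist(),g[n],cv2.minAreaRect(c))
    for r in blobs(mask(im,'red'),8): print(' red',cv2.boundingRect(r),cv2.contourArea(r))
print(tri(g['scene'],g['top']))
for z in(0.0,.03,.039):
    print(z,[plane('top',(u/1.5,v/1.5),z)[:2] for u,v in((444,392),(548,393),(447,168),(544,170))])
E
```

```text
scene green [[364, 235], [392, 261], [369, 275], [344, 246]] (367.76874536005937, 254.0269116555308) ((367.7868347167969, 253.2527313232422), (43.56413269042969, 26.56158447265625), 49.23640060424805)
 red (384, 0, 19, 28) 146.0
 red (341, 133, 18, 10) 119.5
 red (382, 230, 11, 8) 42.0
 red (380, 11, 13, 13) 9.5
top green [[104, 193], [144, 202], [136, 233], [95, 224]] (119.73089151723259, 213.2184916698461) ((119.58824157714844, 213.14706420898438), (42.928802490234375, 33.46991729736328), 14.03624439239502)
 red (218, 323, 27, 30) 600.5
 red (102, 231, 11, 11) 69.5
(array([0.4976, 0.2192, 0.0212]), np.float64(0.0033767780545651735))
0.0 [array([ 0.4152, -0.1075]), array([ 0.4153, -0.2367]), array([ 0.7067, -0.1139]), array([ 0.7059, -0.2425])]
0.03 [array([ 0.4149, -0.1041]), array([ 0.415 , -0.2284]), array([ 0.6954, -0.1102]), array([ 0.6946, -0.2339])]
0.039 [array([ 0.4148, -0.1031]), array([ 0.4149, -0.2259]), array([ 0.692 , -0.1091]), array([ 0.6913, -0.2314])]
```

```bash
cat >> h.py <<'E'
def glass(zpane,n='top'):
    im=arm.camera(n);c=blobs(mask(im,'green'))[0]
    (u,v),(w,h),a=cv2.minAreaRect(c)
    b=cv2.boxPoints(((u,v),(w+1,h+1),a));P=np.array([plane(n,x,zpane)[:2] for x in b])
    e=[(P[i]-P[i-1]) for i in range(4)]
    e.sort(key=np.linalg.norm);d=e[0]/np.linalg.norm(e[0]);d=d if d[0]>0 else -d  # 62 mm side = glass x
    c=P.mean(0);return dict(c=c,yaw=np.degrees(np.arctan2(d[1],d[0])),size=[np.linalg.norm(e[0]),np.linalg.norm(e[3])],knob=c-.031*d)
E
python3 - <<'E'
from h import *
for n in('top','scene'):print(n,glass(.021,n))
s=arm.observe();print(np.degrees(np.arctan2(s['ee_rot'][0][1],s['ee_rot'][1][1])))
k=[(103+10.5/2,231+5),]
# knob: compare direct
im=arm.camera('top');
for r in blobs(mask(im,'red'),8)[1:]:
    u,v,w,h=cv2.boundingRect(r);print(plane('top',(u+w/2-.5,v+h/2-.5),.055))
E
```

```text
top {'c': array([0.4989, 0.2181]), 'yaw': np.float64(-10.738064197766816), 'size': [np.float64(0.06262731401464511), np.float64(0.08186738654801423)], 'knob': array([0.4685, 0.2239])}
scene {'c': array([0.4935, 0.2168]), 'yaw': np.float64(-1.8636354550414755), 'size': [np.float64(0.06079023965601531), np.float64(0.09648510388848856)], 'knob': array([0.4625, 0.2178])}
25.942873749091458
[0.4547 0.2268 0.055 ]
```

```bash
cat >> h.py <<'E'
def glass(zpane,n='top',im=None):
    im=arm.camera(n) if im is None else im;c=blobs(mask(im,'green'))[0].reshape(-1,2)
    P=np.array([plane(n,x,zpane)[:2] for x in c])*1000
    c,s,_=r=cv2.minAreaRect(P.astype(np.float32));b=cv2.boxPoints(r)
    e=sorted([b[i]-b[i-1] for i in range(4)],key=np.linalg.norm);d=e[0]/np.linalg.norm(e[0]);d=d if d[0]>0 else -d
    return dict(c=c,yaw=np.degrees(np.arctan2(d[1],d[0])),size=s,knob=c-45*d)
E
python3 - <<'E'
from h import *
for n in('top','scene'):
    im=arm.camera(n);print(n,glass(.021,n,im))
# housing edges: bright low-saturation region in top view
im=arm.camera('top');hsv=cv2.cvtColor(im,cv2.COLOR_RGB2HSV)
m=cv2.inRange(hsv,(0,0,90),(180,60,255));m[:, :285]=0;m[:,375:]=0;m[:105]=0;m[275:]=0
c=max(blobs(m),key=cv2.contourArea).reshape(-1,2)
for x in range(120,260,20): 
    r=np.where(m[x])[0]; print(x,r.min(),r.max(),plane('top',(r.min()-.5,x),.039)[:2],plane('top',(r.max()+.5,x),.039)[:2])
r=np.where(m.any(1))[0];print(r.min(),r.max())
cv2.imwrite('pics/h1.png',cv2.resize(im[100:275,280:385,::-1],None,fx=3.4,fy=3.4,interpolation=cv2.INTER_NEAREST))
E
```

```text
top {'c': (498.5016174316406, 217.81105041503906), 'yaw': np.float32(-12.145852), 'size': (78.12372589111328, 60.09132766723633), 'knob': array([454.5089, 227.2791])}
scene {'c': (496.57977294921875, 218.439453125), 'yaw': np.float32(-13.19537), 'size': (79.79344940185547, 60.68000793457031), 'knob': array([452.7679, 228.7117])}
120 299 361 [ 0.6762 -0.1099] [ 0.678  -0.2287]
140 299 362 [ 0.6372 -0.1096] [ 0.639  -0.2291]
160 298 362 [ 0.5989 -0.1073] [ 0.6006 -0.2277]
180 298 362 [ 0.5613 -0.107 ] [ 0.5629 -0.2263]
200 298 363 [ 0.5243 -0.1067] [ 0.5258 -0.2268]
220 298 363 [ 0.488  -0.1064] [ 0.4894 -0.2254]
240 298 364 [ 0.4523 -0.106 ] [ 0.4536 -0.2258]
111 262
```

View pics/h1.png

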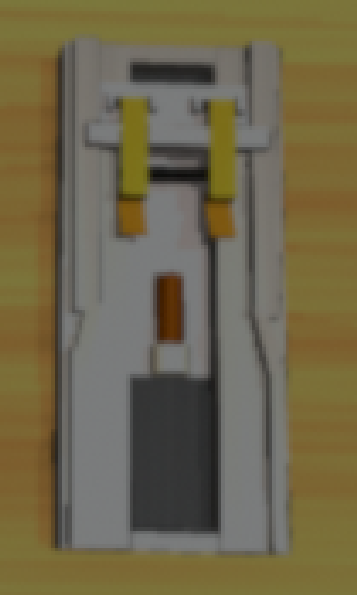

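{"api": "arm_command", "payload": {
  "series": [
    {"slide": [-0.309,-0.171,0.13],"rotation": [0,0,-0.234],"jaw": 0.5},
    {"slide": [-0.309,-0.171,0.13],"rotation": [0,0,-0.234],"jaw": 0.5},
    {"slide": [-0.309,-0.171,0.13],"rotation": [0,0,-0.234],"jaw": 0.5},
    {"slide": [-0.309,-0.171,0.13],"rotation": [0,0,-0.234],"jaw": 0.5},
    {"slide": [-0.309,-0.171,0.13],"rotation": [0,0,-0.234],"jaw": 0.5},
    {"slide": [-0.309,-0.171,0.13],"rotation": [0,0,-0.234],"jaw": 0.5},
    {"slide": [-0.309,-0.171,0.13],"rotation": [0,0,-0.234],"jaw": 0.5},
    {"slide": [-0.309,-0.171,0.13],"rotation": [0,0,-0.234],"jaw": 0.5},
    {"slide": [-0.309,-0.171,0.13],"rotation": [0,0,-0.234],"jaw": 0.5},
    {"slide": [-0.309,-0.171,0.13],"rotation": [0,0,-0.234],"jaw": 0.5}
  ]
}}

```text
t: 1.75
tool_pos: [0.4543, 0.229, 0.1018]
ee_rot: [[-0.976, 0.216, 0.001], [0.216, 0.976, 0.0], [-0.001, 0.0, -1.0]]
ft_force: [0.1, -1.5, -0.2]
opening: 0.501
grip_force: 0.0
```

```bash
python3 - <<'E'
from h import *
s=arm.observe();print(s['t'],s['tool_pos'],s['ee_rot'],s['ft_force'],s['opening'])
im=arm.camera('scene');cv2.imwrite('pics/s1.png',cv2.resize(im[130:320,290:470,::-1],None,fx=3,fy=3))
E
```

```text
1.75 [0.4543 0.229  0.1018] [[-0.9765  0.2155  0.0006]
 [ 0.2155  0.9765  0.0002]
 [-0.0006  0.0004 -1.    ]] [ 0.1058 -1.5384 -0.2224] 0.5005159606878661
```

View pics/s1.png

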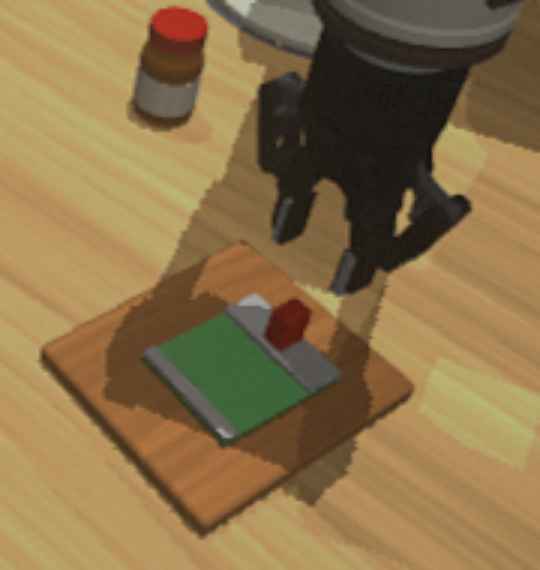

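The open fingers stand above the red knob at (288,322), one on each side of it. I'll descend.

{"api": "arm_command", "payload": {
  "series": [
    {"slide": [0,0,0.03],"rotation": [0,0,0],"jaw": 0.5},
    {"slide": [0,0,0.05],"rotation": [0,0,0],"jaw": 0.5},
    {"slide": [0,0,0.06],"rotation": [0,0,0],"jaw": 0.5},
    {"slide": [0,0,0.065],"rotation": [0,0,0],"jaw": 0.5},
    {"slide": [0,0,0.069],"rotation": [0,0,0],"jaw": 0.5},
    {"slide": [0,0,0.069],"rotation": [0,0,0],"jaw": 0.5}
  ]
}}

```text
t: 2.55
tool_pos: [0.4547, 0.2281, 0.0325]
ee_rot: [[-0.976, 0.217, 0.0], [0.217, 0.976, 0.0], [-0.0, 0.0, -1.0]]
ft_force: [0.6, -1.0, 0.2]
opening: 0.5
grip_force: 0.0
```

{"api": "arm_command", "payload": {
  "series": [
    {"slide": [0,0,0],"rotation": [0,0,0],"jaw": 0.7},
    {"slide": [0,0,0],"rotation": [0,0,0],"jaw": 0.8},
    {"slide": [0,0,0],"rotation": [0,0,0],"jaw": 1},
    {"slide": [0,0,0],"rotation": [0,0,0],"jaw": 1},
    {"slide": [0,0,0],"rotation": [0,0,0],"jaw": 1},
    {"slide": [0,0,0],"rotation": [0,0,0],"jaw": 1}
  ]
}}

```text
t: 3.3
tool_pos: [0.4549, 0.2281, 0.0328]
ee_rot: [[-0.976, 0.217, 0.001], [0.217, 0.976, 0.0], [-0.001, 0.0, -1.0]]
ft_force: [-1.8, -0.4, 6.5]
opening: 0.173
grip_force: 59.5
```

{"api": "arm_command", "payload": {
  "series": [
    {"slide": [0,0,-0.005],"rotation": [0,0,0],"jaw": 1},
    {"slide": [0,0,-0.03],"rotation": [0,0,0],"jaw": 1},
    {"slide": [0,0,-0.06],"rotation": [0,0,0],"jaw": 1},
    {"slide": [0,0,-0.08],"rotation": [0,0,0],"jaw": 1},
    {"slide": [0,0,-0.08],"rotation": [0,0,0],"jaw": 1},
    {"slide": [0,0,-0.08],"rotation": [0,0,0],"jaw": 1}
  ]
}}

```text
t: 4.05
tool_pos: [0.4542, 0.2279, 0.1113]
ee_rot: [[-0.976, 0.217, -0.001], [0.217, 0.976, -0.0], [0.001, -0.001, -1.0]]
ft_force: [1.1, 0.4, -3.4]
opening: 0.173
grip_force: 58.8
```

```bash
python3 - <<'E'
from h import *
s=arm.observe();print(s['t'],s['tool_pos'],s['ee_rot'],s['ft_force'],s['torque'],s['opening'],s['grip_force'])
im=arm.camera('scene');cv2.imwrite('pics/s2.png',cv2.resize(im[130:320,290:470,::-1],None,fx=3,fy=3))
print(glass(.101,'top'),glass(.101,'scene',im))
E
```

```text
4.05 [0.4542 0.2279 0.1113] [[-0.9762  0.2171 -0.0012]
 [ 0.2171  0.9762 -0.0004]
 [ 0.0011 -0.0007 -1.    ]] [ 1.0592  0.3945 -3.4296] [-0.0054  0.1071 -0.0308] 0.17261401552163927 58.83043348789215
{'c': (497.4658203125, 219.05789184570312), 'yaw': np.float32(-13.381511), 'size': (79.84048461914062, 62.12887191772461), 'knob': array([453.6875, 229.4724])} {'c': (497.6803894042969, 220.38768005371094), 'yaw': np.float32(-13.26304), 'size': (80.39537811279297, 59.90704345703125), 'knob': array([453.8807, 230.7117])}
```

View pics/s2.png

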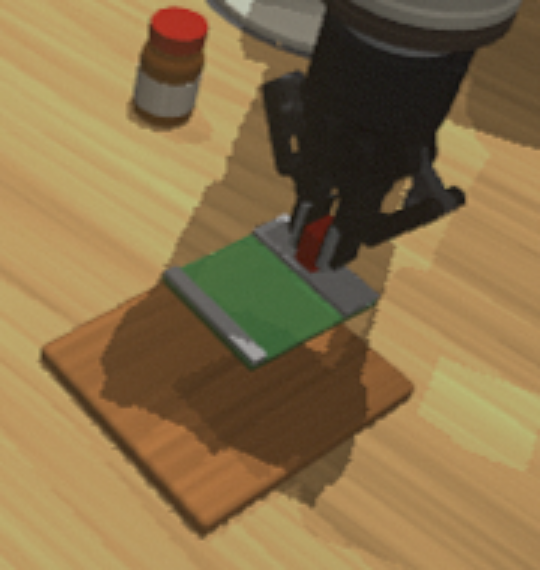

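The glass hangs level under the gripper, with the knob at (317,243) and the front bar toward (215,312). Next I carry it above the lay spot.

{"api": "arm_command", "payload": {
  "series": [
    {"slide": [-0.004,-0.02,0],"rotation": [0,0,-0.02],"jaw": 1},
    {"slide": [-0.012,-0.06,0],"rotation": [0,0,-0.04],"jaw": 1},
    {"slide": [-0.02,-0.105,0],"rotation": [0,0,-0.06],"jaw": 1},
    {"slide": [-0.029,-0.15,0],"rotation": [0,0,-0.08],"jaw": 1},
    {"slide": [-0.037,-0.195,0],"rotation": [0,0,-0.1],"jaw": 1},
    {"slide": [-0.045,-0.24,0],"rotation": [0,0,-0.12],"jaw": 1},
    {"slide": [-0.054,-0.285,0],"rotation": [0,0,-0.14],"jaw": 1},
    {"slide": [-0.062,-0.33,0],"rotation": [0,0,-0.16],"jaw": 1},
    {"slide": [-0.068,-0.365,0],"rotation": [0,0,-0.18],"jaw": 1},
    {"slide": [-0.072,-0.388,0],"rotation": [0,0,-0.2],"jaw": 1},
    {"slide": [-0.072,-0.388,0],"rotation": [0,0,-0.2],"jaw": 1},
    {"slide": [-0.072,-0.388,0],"rotation": [0,0,-0.2],"jaw": 1}
  ]
}}

```text
t: 5.65
tool_pos: [0.4404, -0.1659, 0.1118]
ee_rot: [[-1.0, 0.019, -0.001], [0.019, 1.0, 0.001], [0.001, 0.001, -1.0]]
ft_force: [0.0, 0.7, -3.8]
opening: 0.17
grip_force: 59.1
```

```bash
python3 - <<'E'
from h import *
s=arm.observe();print(s['t'],s['tool_pos'],s['ee_rot'],s['ft_force'],s['torque'])
im=arm.camera('scene');t=arm.camera('top')
a=np.vstack([cv2.resize(x[:,:,::-1],(560,300)) for x in(im[90:250,120:420],t[100:280,230:440])]);cv2.imwrite('pics/s3.png',a)
print(glass(.101,'top',t),glass(.101,'scene',im))
E
```

```text
5.65 [ 0.4404 -0.1659  0.1118] [[-0.9998  0.0193 -0.0009]
 [ 0.0193  0.9998  0.0006]
 [ 0.0009  0.0006 -1.    ]] [ 0.012   0.6784 -3.8286] [-0.006   0.0398 -0.0146]
{'c': (489.53338623046875, -134.7091064453125), 'yaw': np.float32(89.08164), 'size': (16.677637100219727, 55.2248420715332), 'knob': array([ 488.8121, -179.7033])} {'c': (484.3115539550781, -164.14230346679688), 'yaw': np.float32(-2.3910918), 'size': (79.68757629394531, 58.74001693725586), 'knob': array([ 439.3507, -162.2649])}
```

View pics/s3.png

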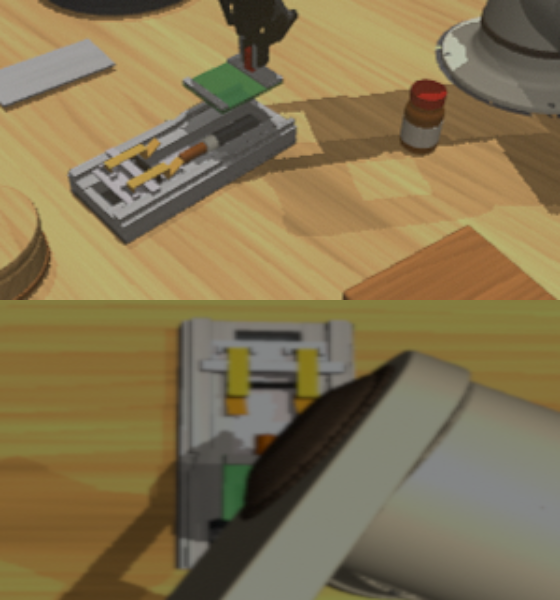

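The upper crop shows the glass level above the open end of the housing, knob end toward the robot, and the arm hides most of the top view. I'll lower it, then feel for the ledges.

{"api": "arm_command", "payload": {
  "series": [
    {"slide": [0,-0.001,0.015],"rotation": [0,0,0],"jaw": 1},
    {"slide": [0,-0.001,0.03],"rotation": [0,0,0],"jaw": 1},
    {"slide": [0,-0.001,0.043],"rotation": [0,0,0],"jaw": 1},
    {"slide": [0,-0.001,0.052],"rotation": [0,0,0],"jaw": 1},
    {"slide": [0,-0.001,0.057],"rotation": [0,0,0],"jaw": 1},
    {"slide": [0,-0.001,0.057],"rotation": [0,0,0],"jaw": 1},
    {"slide": [0,-0.001,0.057],"rotation": [0,0,0],"jaw": 1}
  ]
}}

```text
t: 6.62
tool_pos: [0.4409, -0.1675, 0.0557]
ee_rot: [[-1.0, 0.019, 0.0], [0.019, 1.0, -0.0], [-0.0, -0.0, -1.0]]
ft_force: [0.4, -0.4, -2.3]
opening: 0.174
grip_force: 59.2
```

{"api": "arm_command", "payload": {
  "series": [
    {"slide": [0,0,0.001],"rotation": [0,0,0],"jaw": 1},
    {"slide": [0,0,0.002],"rotation": [0,0,0],"jaw": 1},
    {"slide": [0,0,0.002],"rotation": [0,0,0],"jaw": 1}
  ]
}}

```text
t: 7.0
tool_pos: [0.4406, -0.1673, 0.0533]
ee_rot: [[-1.0, 0.019, -0.0], [0.019, 1.0, -0.0], [0.0, -0.0, -1.0]]
ft_force: [1.2, 0.4, -2.6]
opening: 0.173
grip_force: 59.2
```

{"api": "arm_command", "payload": {
  "series": [
    {"slide": [0,0,0.001],"rotation": [0,0,0],"jaw": 1},
    {"slide": [0,0,0.002],"rotation": [0,0,0],"jaw": 1},
    {"slide": [0,0,0.002],"rotation": [0,0,0],"jaw": 1}
  ]
}}

```text
t: 7.38
tool_pos: [0.4406, -0.1673, 0.0512]
ee_rot: [[-1.0, 0.019, -0.0], [0.019, 1.0, -0.0], [0.0, -0.0, -1.0]]
ft_force: [-0.7, 0.4, -2.9]
opening: 0.175
grip_force: 59.2
```

{"api": "arm_command", "payload": {
  "series": [
    {"slide": [0,0,0.001],"rotation": [0,0,0],"jaw": 1},
    {"slide": [0,0,0.002],"rotation": [0,0,0],"jaw": 1},
    {"slide": [0,0,0.002],"rotation": [0,0,0],"jaw": 1}
  ]
}}

```text
t: 7.75
tool_pos: [0.4406, -0.1673, 0.0492]
ee_rot: [[-1.0, 0.019, -0.0], [0.019, 1.0, 0.0], [0.0, 0.0, -1.0]]
ft_force: [0.9, -0.1, -3.6]
opening: 0.172
grip_force: 59.2
```

{"api": "arm_command", "payload": {
  "series": [
    {"slide": [0,0,0.001],"rotation": [0,0,0],"jaw": 1},
    {"slide": [0,0,0.001],"rotation": [0,0,0],"jaw": 1}
  ]
}}

```text
t: 8.0
tool_pos: [0.4406, -0.1673, 0.0482]
ee_rot: [[-1.0, 0.019, -0.0], [0.019, 1.0, -0.0], [0.0, -0.0, -1.0]]
ft_force: [0.8, 0.0, -2.5]
opening: 0.177
grip_force: 59.2
```

{"api": "arm_command", "payload": {
  "series": [
    {"slide": [0,0,0.001],"rotation": [0,0,0],"jaw": 1},
    {"slide": [0,0,0.001],"rotation": [0,0,0],"jaw": 1}
  ]
}}

```text
t: 8.25
tool_pos: [0.4406, -0.1673, 0.0472]
ee_rot: [[-1.0, 0.019, -0.0], [0.019, 1.0, -0.0], [0.0, -0.0, -1.0]]
ft_force: [0.3, 0.1, -2.7]
opening: 0.173
grip_force: 59.2
```

{"api": "arm_command", "payload": {
  "series": [
    {"slide": [0,0,0.001],"rotation": [0,0,0],"jaw": 1},
    {"slide": [0,0,0.001],"rotation": [0,0,0],"jaw": 1}
  ]
}}

```text
t: 8.5
tool_pos: [0.4407, -0.1674, 0.0468]
ee_rot: [[-1.0, 0.019, 0.0], [0.019, 1.0, -0.0], [-0.0, -0.0, -1.0]]
ft_force: [-3.5, 1.2, 6.3]
opening: 0.176
grip_force: 60.2
```

Contact with the ledges at TCP z ≈ 0.047. I'll ease off half a millimetre and start sliding through the funnel, watching the side force.

{"api": "arm_command", "payload": {
  "series": [
    {"slide": [0,0,-0.0006],"rotation": [0,0,0],"jaw": 1},
    {"slide": [0,0,-0.0006],"rotation": [0,0,0],"jaw": 1}
  ]
}}

```text
t: 8.75
tool_pos: [0.4406, -0.1673, 0.0469]
ee_rot: [[-1.0, 0.019, -0.0], [0.019, 1.0, -0.0], [0.0, -0.0, -1.0]]
ft_force: [0.4, -0.3, -2.4]
opening: 0.17
grip_force: 59.2
```

{"api": "arm_command", "payload": {
  "series": [
    {"slide": [-0.002,0,0],"rotation": [0,0,0],"jaw": 1},
    {"slide": [-0.006,0,0],"rotation": [0,0,0],"jaw": 1},
    {"slide": [-0.01,0,0],"rotation": [0,0,0],"jaw": 1},
    {"slide": [-0.013,0,0],"rotation": [0,0,0],"jaw": 1},
    {"slide": [-0.014,0,0],"rotation": [0,0,0],"jaw": 1}
  ]
}}

```text
t: 9.38
tool_pos: [0.4549, -0.1676, 0.0469]
ee_rot: [[-1.0, 0.019, -0.0], [0.019, 1.0, -0.0], [0.0, -0.0, -1.0]]
ft_force: [-0.8, -0.3, -2.1]
opening: 0.178
grip_force: 59.2
```

{"api": "arm_command", "payload": {
  "series": [
    {"slide": [-0.002,0,0],"rotation": [0,0,0],"jaw": 1},
    {"slide": [-0.004,0,0],"rotation": [0,0,0],"jaw": 1},
    {"slide": [-0.005,0,0],"rotation": [0,0,0],"jaw": 1}
  ]
}}

```text
t: 9.75
tool_pos: [0.4597, -0.1677, 0.0469]
ee_rot: [[-1.0, 0.019, -0.0], [0.019, 1.0, -0.0], [0.0, -0.0, -1.0]]
ft_force: [-0.9, 0.1, -2.9]
opening: 0.172
grip_force: 59.2
```

{"api": "arm_command", "payload": {
  "series": [
    {"slide": [-0.003,0,0.0003],"rotation": [0,0,0],"jaw": 1},
    {"slide": [-0.006,0,0.0003],"rotation": [0,0,0],"jaw": 1},
    {"slide": [-0.008,0,0.0003],"rotation": [0,0,0],"jaw": 1}
  ]
}}

```text
t: 10.12
tool_pos: [0.4679, -0.1679, 0.0468]
ee_rot: [[-1.0, 0.019, 0.0], [0.019, 1.0, -0.0], [-0.0, -0.0, -1.0]]
ft_force: [-3.4, 0.7, 3.6]
opening: 0.177
grip_force: 59.8
```

```bash
python3 - <<'E'
from h import *
s=arm.observe();print(s['t'],s['tool_pos'],s['ee_rot'],s['ft_force'],s['torque'])
im=arm.camera('scene');t=arm.camera('top')
print(glass(.035,'scene',im))
cv2.imwrite('pics/s4.png',np.vstack([cv2.resize(x[:,:,::-1],(600,299),interpolation=cv2.INTER_CUBIC) for x in(im[130:220,150:330],t[100:220,240:440])]))
E
```

```text
10.125 [ 0.4679 -0.1679  0.0468] [[-0.9998  0.0188  0.0001]
 [ 0.0188  0.9998 -0.0002]
 [-0.0001 -0.0002 -1.    ]] [-3.3815  0.7136  3.5734] [-0.0351  0.4371  0.0202]
{'c': (509.6906433105469, -166.72372436523438), 'yaw': np.float32(-1.5182483), 'size': (79.47367858886719, 55.62661361694336), 'knob': array([ 464.7064, -165.5314])}
```

View pics/s4.png

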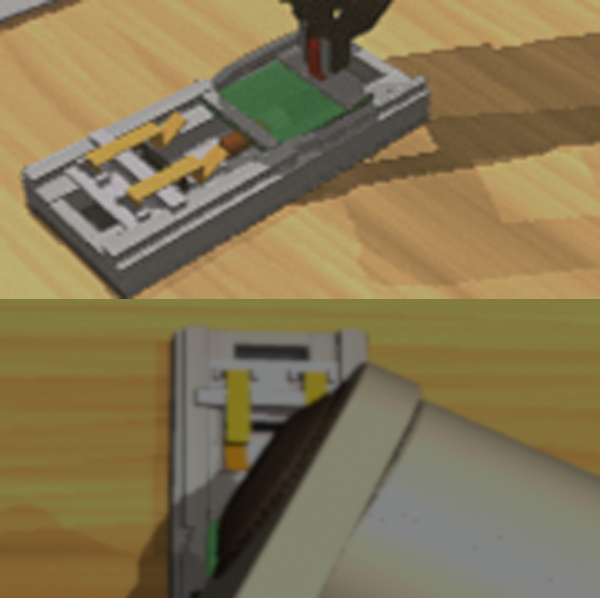

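The glass lies flat between the guides, its front bar (about (245,125) in the upper crop) short of the clip lips (172,125)/(212,155). There is no side force, so I carry on.

{"api": "arm_command", "payload": {
  "series": [
    {"slide": [-0.003,0,-0.0002],"rotation": [0,0,0],"jaw": 1},
    {"slide": [-0.007,0,-0.0002],"rotation": [0,0,0],"jaw": 1},
    {"slide": [-0.01,0,-0.0002],"rotation": [0,0,0],"jaw": 1},
    {"slide": [-0.012,0,-0.0002],"rotation": [0,0,0],"jaw": 1}
  ]
}}

```text
t: 10.72
tool_pos: [0.4799, -0.1681, 0.0468]
ee_rot: [[-1.0, 0.019, -0.0], [0.019, 1.0, -0.0], [0.0, -0.0, -1.0]]
ft_force: [-2.3, 0.1, 2.0]
opening: 0.177
grip_force: 59.6
```

{"api": "arm_command", "payload": {
  "series": [
    {"slide": [-0.002,0,0],"rotation": [0,0,0],"jaw": 1},
    {"slide": [-0.004,0,0],"rotation": [0,0,0],"jaw": 1},
    {"slide": [-0.006,0,0],"rotation": [0,0,0],"jaw": 1}
  ]
}}

```text
t: 11.1
tool_pos: [0.4858, -0.1682, 0.0468]
ee_rot: [[-1.0, 0.019, -0.0], [0.019, 1.0, -0.0], [0.0, -0.0, -1.0]]
ft_force: [-2.1, -0.2, 0.7]
opening: 0.174
grip_force: 59.6
```

{"api": "arm_command", "payload": {
  "series": [
    {"slide": [-0.002,0,0],"rotation": [0,0,0],"jaw": 1},
    {"slide": [-0.004,0,0],"rotation": [0,0,0],"jaw": 1}
  ]
}}

```text
t: 11.35
tool_pos: [0.4898, -0.1683, 0.0468]
ee_rot: [[-1.0, 0.019, -0.0], [0.019, 1.0, -0.0], [0.0, -0.0, -1.0]]
ft_force: [-1.5, 0.1, 0.4]
opening: 0.173
grip_force: 59.6
```

{"api": "arm_command", "payload": {
  "series": [
    {"slide": [-0.002,0,0],"rotation": [0,0,0],"jaw": 1},
    {"slide": [-0.004,0,0],"rotation": [0,0,0],"jaw": 1}
  ]
}}

```text
t: 11.6
tool_pos: [0.4938, -0.1683, 0.0468]
ee_rot: [[-1.0, 0.019, -0.0], [0.019, 1.0, -0.0], [0.0, -0.0, -1.0]]
ft_force: [-1.4, -0.1, 0.7]
opening: 0.171
grip_force: 59.6
```

{"api": "arm_command", "payload": {
  "series": [
    {"slide": [-0.002,0,0],"rotation": [0,0,0],"jaw": 1},
    {"slide": [-0.004,0,0],"rotation": [0,0,0],"jaw": 1}
  ]
}}

```text
t: 11.85
tool_pos: [0.4978, -0.1684, 0.0468]
ee_rot: [[-1.0, 0.019, -0.0], [0.019, 1.0, -0.0], [0.0, -0.0, -1.0]]
ft_force: [0.0, 0.3, -0.4]
opening: 0.175
grip_force: 59.6
```

{"api": "arm_command", "payload": {
  "series": [
    {"slide": [-0.002,0,0],"rotation": [0,0,0],"jaw": 1},
    {"slide": [-0.004,0,0],"rotation": [0,0,0],"jaw": 1}
  ]
}}

```text
t: 12.1
tool_pos: [0.5017, -0.1685, 0.0468]
ee_rot: [[-1.0, 0.019, -0.0], [0.019, 1.0, -0.0], [0.0, -0.0, -1.0]]
ft_force: [-4.5, 0.3, 2.5]
opening: 0.168
grip_force: 59.5
```

{"api": "arm_command", "payload": {
  "series": [
    {"slide": [-0.002,0,0],"rotation": [0,0,0],"jaw": 1},
    {"slide": [-0.004,0,0],"rotation": [0,0,0],"jaw": 1}
  ]
}}

```text
t: 12.35
tool_pos: [0.5052, -0.1685, 0.0468]
ee_rot: [[-1.0, 0.019, -0.001], [0.019, 1.0, 0.0], [0.001, 0.0, -1.0]]
ft_force: [-7.9, 0.2, 3.7]
opening: 0.174
grip_force: 59.9
```

{"api": "arm_command", "payload": {
  "series": [
    {"slide": [-0.002,0,0],"rotation": [0,0,0],"jaw": 1},
    {"slide": [-0.004,0,0],"rotation": [0,0,0],"jaw": 1}
  ]
}}

```text
t: 12.6
tool_pos: [0.509, -0.1686, 0.0468]
ee_rot: [[-1.0, 0.019, -0.002], [0.019, 1.0, 0.0], [0.002, 0.0, -1.0]]
ft_force: [-9.0, -0.2, 4.9]
opening: 0.17
grip_force: 60.0
```

Lips met at TCP x ≈ 0.501, so the stop is expected near 0.53. Continuing gently.

{"api": "arm_command", "payload": {
  "series": [
    {"slide": [-0.002,0,0],"rotation": [0,0,0],"jaw": 1},
    {"slide": [-0.004,0,0],"rotation": [0,0,0],"jaw": 1}
  ]
}}

```text
t: 12.85
tool_pos: [0.5128, -0.1687, 0.0468]
ee_rot: [[-1.0, 0.019, -0.002], [0.019, 1.0, 0.0], [0.002, 0.0, -1.0]]
ft_force: [-11.8, -0.1, 6.9]
opening: 0.17
grip_force: 60.3
```

{"api": "arm_command", "payload": {
  "series": [
    {"slide": [-0.002,0,0],"rotation": [0,0,0],"jaw": 1},
    {"slide": [-0.004,0,0],"rotation": [0,0,0],"jaw": 1}
  ]
}}

```text
t: 13.1
tool_pos: [0.5165, -0.1688, 0.0468]
ee_rot: [[-1.0, 0.019, -0.003], [0.019, 1.0, 0.0], [0.003, 0.0, -1.0]]
ft_force: [-16.9, -0.1, 9.0]
opening: 0.173
grip_force: 60.6
```

{"api": "arm_command", "payload": {
  "series": [
    {"slide": [-0.002,0,0],"rotation": [0,0,0],"jaw": 1},
    {"slide": [-0.004,0,0],"rotation": [0,0,0],"jaw": 1}
  ]
}}

```text
t: 13.35
tool_pos: [0.5209, -0.1689, 0.0468]
ee_rot: [[-1.0, 0.019, -0.002], [0.019, 1.0, 0.0], [0.002, -0.0, -1.0]]
ft_force: [-9.8, 0.2, 4.9]
opening: 0.174
grip_force: 60.2
```

{"api": "arm_command", "payload": {
  "series": [
    {"slide": [-0.002,0,0],"rotation": [0,0,0],"jaw": 1},
    {"slide": [-0.004,0,0],"rotation": [0,0,0],"jaw": 1}
  ]
}}

```text
t: 13.6
tool_pos: [0.5251, -0.169, 0.0468]
ee_rot: [[-1.0, 0.019, -0.002], [0.019, 1.0, -0.0], [0.002, -0.0, -1.0]]
ft_force: [-8.3, -0.7, 4.0]
opening: 0.176
grip_force: 60.1
```

{"api": "arm_command", "payload": {
  "series": [
    {"slide": [-0.001,0,0],"rotation": [0,0,0],"jaw": 1},
    {"slide": [-0.002,0,0],"rotation": [0,0,0],"jaw": 1}
  ]
}}

```text
t: 13.85
tool_pos: [0.5271, -0.169, 0.0468]
ee_rot: [[-1.0, 0.019, -0.002], [0.019, 1.0, -0.0], [0.002, -0.0, -1.0]]
ft_force: [-9.2, -1.9, 3.1]
opening: 0.173
grip_force: 60.1
```

{"api": "arm_command", "payload": {
  "series": [
    {"slide": [-0.001,0,0],"rotation": [0,0,0],"jaw": 1},
    {"slide": [-0.001,0,0],"rotation": [0,0,0],"jaw": 1}
  ]
}}

```text
t: 14.1
tool_pos: [0.5282, -0.169, 0.0468]
ee_rot: [[-1.0, 0.019, -0.001], [0.019, 1.0, -0.0], [0.001, -0.0, -1.0]]
ft_force: [-7.0, -0.6, 3.0]
opening: 0.176
grip_force: 59.9
```

{"api": "arm_command", "payload": {
  "series": [
    {"slide": [-0.001,0,0],"rotation": [0,0,0],"jaw": 1},
    {"slide": [-0.001,0,0],"rotation": [0,0,0],"jaw": 1}
  ]
}}

```text
t: 14.35
tool_pos: [0.5291, -0.1691, 0.0468]
ee_rot: [[-1.0, 0.019, -0.002], [0.019, 1.0, -0.0], [0.002, -0.0, -1.0]]
ft_force: [-8.3, -1.2, 4.5]
opening: 0.175
grip_force: 60.2
```

{"api": "arm_command", "payload": {
  "series": [
    {"slide": [-0.001,0,0],"rotation": [0,0,0],"jaw": 1},
    {"slide": [-0.001,0,0],"rotation": [0,0,0],"jaw": 1}
  ]
}}

```text
t: 14.6
tool_pos: [0.5298, -0.1691, 0.0468]
ee_rot: [[-1.0, 0.019, -0.002], [0.019, 1.0, -0.0], [0.002, -0.0, -1.0]]
ft_force: [-11.1, -1.7, 4.9]
opening: 0.172
grip_force: 60.3
```

{"api": "arm_command", "payload": {
  "series": [
    {"slide": [-0.0005,0,0],"rotation": [0,0,0],"jaw": 1},
    {"slide": [-0.0005,0,0],"rotation": [0,0,0],"jaw": 1}
  ]
}}

```text
t: 14.85
tool_pos: [0.5302, -0.1691, 0.0468]
ee_rot: [[-1.0, 0.019, -0.002], [0.019, 1.0, -0.0], [0.002, -0.0, -1.0]]
ft_force: [-11.5, -1.7, 6.7]
opening: 0.175
grip_force: 60.3
```

{"api": "arm_command", "payload": {
  "series": [
    {"slide": [-0.0005,0,0],"rotation": [0,0,0],"jaw": 1},
    {"slide": [-0.0005,0,0],"rotation": [0,0,0],"jaw": 1}
  ]
}}

```text
t: 15.1
tool_pos: [0.5306, -0.1692, 0.0468]
ee_rot: [[-1.0, 0.019, -0.002], [0.019, 1.0, -0.0], [0.002, -0.0, -1.0]]
ft_force: [-12.7, -2.0, 7.9]
opening: 0.176
grip_force: 60.4
```

{"api": "arm_command", "payload": {
  "series": [
    {"slide": [-0.0005,0,0],"rotation": [0,0,0],"jaw": 1},
    {"slide": [-0.0005,0,0],"rotation": [0,0,0],"jaw": 1}
  ]
}}

```text
t: 15.35
tool_pos: [0.5315, -0.1692, 0.0468]
ee_rot: [[-1.0, 0.019, -0.002], [0.019, 1.0, -0.0], [0.002, -0.0, -1.0]]
ft_force: [-9.3, -1.3, 4.7]
opening: 0.173
grip_force: 59.9
```

The force dropped from 12.7 to 9.3 N with a small jump, so a clip has probably snapped. I'll look.

```bash
python3 - <<'E'
from h import *
im=arm.camera('scene');t=arm.camera('top')
cv2.imwrite('pics/s5.png',np.vstack([cv2.resize(x[:,:,::-1],(700,299),interpolation=cv2.INTER_CUBIC) for x in(im[140:210,150:310],t[100:190,270:440])]))
E
```

```text
(no output)
```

View pics/s5.png

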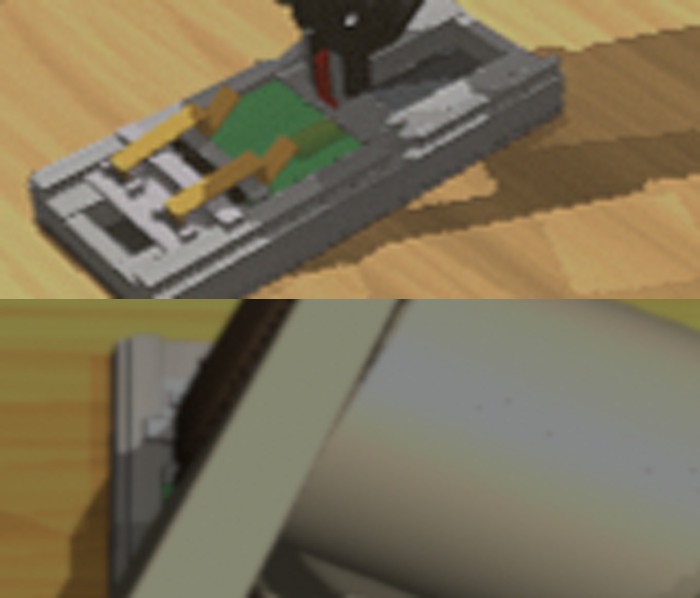

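{"api": "arm_command", "payload": {
  "series": [
    {"slide": [-0.0003,0,0],"rotation": [0,0,0],"jaw": 1},
    {"slide": [-0.0005,0,0],"rotation": [0,0,0],"jaw": 1}
  ]
}}

```text
t: 15.7
tool_pos: [0.532, -0.1692, 0.0468]
ee_rot: [[-1.0, 0.019, -0.002], [0.019, 1.0, -0.0], [0.001, -0.0, -1.0]]
ft_force: [-10.2, -1.6, 3.4]
opening: 0.172
grip_force: 59.7
```

```bash
python3 - <<'E'
from h import *
s=arm.observe();print(s['tool_pos'],s['ft_force'],s['torque'],s['ee_rot'])
im=arm.camera('scene')
cv2.imwrite('pics/s6.png',cv2.resize(im[145:200,155:245,::-1],(792,484),interpolation=cv2.INTER_CUBIC))
E
```

```text
[ 0.532  -0.1692  0.0468] [-10.2038  -1.6027   3.437 ] [-0.2846  1.527   0.1289] [[-0.9998  0.0188 -0.0015]
 [ 0.0188  0.9998 -0.0003]
 [ 0.0015 -0.0003 -1.    ]]
```

View pics/s6.png

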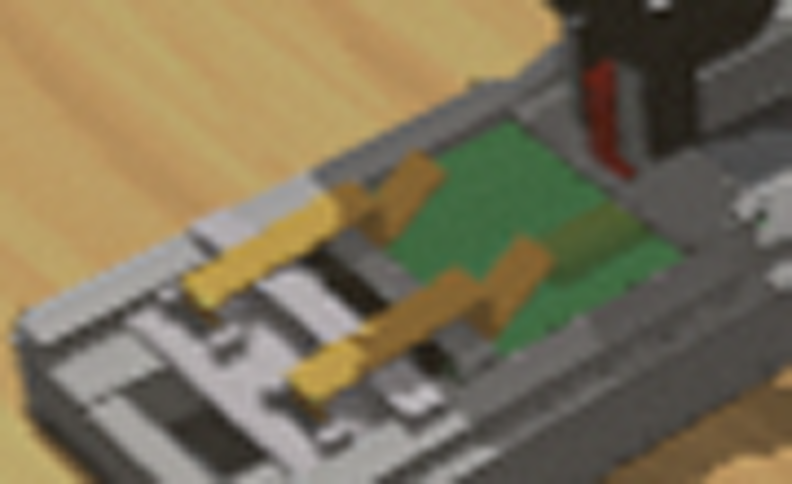

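Both clip noses sit at the bar's rear edge, at about (388,240) and (498,335). I'll check numerically how far each lip tip has moved compared with the first picture, when both were at 0.

```bash
cat > clips.py <<'E'
from h import *
def tips(big):
    hsv=cv2.cvtColor(big,cv2.COLOR_BGR2HSV);m=cv2.inRange(hsv,(10,125,90),(27,255,255))
    roi=np.zeros_like(m);q=4
    roi[int(150*q):int(193*q),int(170*q):int(222*q)]=255
    # keep inside housing: polygon in native pixels
    poly=np.array([[160,183],[205,163],[212,155],[226,170],[190,196]])*q
    pm=np.zeros_like(m);cv2.fillPoly(pm,[poly.astype(int)],255);m&=pm
    out=[]
    for c in blobs(m,150*1)[:3]:
        c=c.reshape(-1,2)/q;d=np.array([.87,-.49]);s=c@d
        n=np.array([.49,.87]);top=c[s>s.max()-1.2].mean(0);hin=c[s<s.min()+1.2].mean(0)
        out.append((hin,top,'len',np.ptp(s),'rise',(top-hin)@n, 'area',len(c)))
    return sorted(out,key=lambda o:o[0][0])
if __name__=='__main__':
    a=cv2.imread('pics/scene0.png');a=cv2.resize(a,(2048,1536),interpolation=cv2.INTER_CUBIC)
    b=cv2.resize(arm.camera('scene')[:,:,::-1],(2048,1536),interpolation=cv2.INTER_CUBIC)
    for x in(a,b):
        for o in tips(x):print(*o)
        print()
E
python3 clips.py
```

```text
[177.2614 178.2955] [204.4306 165.5417] len 30.98750000000001 rise 2.2171085858585875 area 286
[189.1324 189.0588] [224.9643 169.1786] len 42.03 rise 0.2618277310924315 area 332

[176.8095 178.5714] [204.5385 164.4423] len 32.022499999999994 rise 1.2948443223443107 area 268
[188.9868 189.3421] [216.9853 173.8824] len 33.015 rise 0.2692569659442802 area 261
```

```bash
sed -i 's/\[226,170\]/[217.6,166],[217.6,178]/' clips.py; python3 clips.py
```

```text
[177.2614 178.2955] [204.4306 165.5417] len 30.98750000000001 rise 2.2171085858585875 area 286
[189.1324 189.0588] [217.1719 174.8438] len 32.552499999999995 rise 1.3722518382352937 area 266

[176.7976 178.5714] [204.6154 164.4423] len 32.022499999999994 rise 1.3383699633699457 area 266
[188.8889 189.2361] [216.9412 173.8971] len 33.04249999999999 rise 0.40064542483660576 area 271
```

Both lips have risen about 0.9 px, which fits 0.07 rad. Riding on the bar (0.16 rad) would give about 1.6 px, so both have snapped. Letting go and lifting off.

{"api": "arm_command", "payload": {
  "series": [
    {"slide": [0.0005,0,0],"rotation": [0,0,0],"jaw": 0.8},
    {"slide": [0.0005,0,0],"rotation": [0,0,0],"jaw": 0.6},
    {"slide": [0.0005,0,0],"rotation": [0,0,0],"jaw": 0.6},
    {"slide": [0.0005,0,0],"rotation": [0,0,0],"jaw": 0.6},
    {"slide": [0.0005,0,0],"rotation": [0,0,0],"jaw": 0.6}
  ]
}}

```text
t: 16.48
tool_pos: [0.5322, -0.169, 0.0468]
ee_rot: [[-1.0, 0.019, -0.0], [0.019, 1.0, -0.0], [0.0, -0.0, -1.0]]
ft_force: [0.1, 0.2, -0.8]
opening: 0.401
grip_force: 0.0
```

{"api": "arm_command", "payload": {
  "series": [
    {"slide": [0,0,-0.01],"rotation": [0,0,0],"jaw": 0.6},
    {"slide": [0,0,-0.03],"rotation": [0,0,0],"jaw": 0.6},
    {"slide": [0,0,-0.06],"rotation": [0,0,0],"jaw": 0.6},
    {"slide": [0.03,0,-0.1],"rotation": [0,0,0],"jaw": 0.6},
    {"slide": [0.08,0.05,-0.13],"rotation": [0,0,0],"jaw": 0.6},
    {"slide": [0.12,0.1,-0.15],"rotation": [0,0,0],"jaw": 0.6},
    {"slide": [0.15,0.15,-0.15],"rotation": [0,0,0],"jaw": 0.6},
    {"slide": [0.15,0.2,-0.15],"rotation": [0,0,0],"jaw": 0.6},
    {"slide": [0.15,0.25,-0.15],"rotation": [0,0,0],"jaw": 0.6},
    {"slide": [0.15,0.25,-0.15],"rotation": [0,0,0],"jaw": 0.6}
  ]
}}

```text
t: 17.73
tool_pos: [0.3864, 0.0865, 0.1977]
ee_rot: [[-1.0, 0.014, 0.001], [0.014, 1.0, 0.0], [-0.001, 0.0, -1.0]]
ft_force: [-0.2, -1.4, 0.4]
opening: 0.398
grip_force: 0.0
```

```bash
python3 clips.py; python3 - <<'E'
from h import *
t=arm.camera('top');im=arm.camera('scene');print(glass(.035,'top',t))
cv2.imwrite('pics/s7.png',np.vstack([cv2.resize(x[:,:,::-1],(600,300),interpolation=cv2.INTER_CUBIC) for x in(im[135:220,150:320],t[105:205,230:430])]))
E
```

```text
[177.2614 178.2955] [204.4306 165.5417] len 30.98750000000001 rise 2.2171085858585875 area 286
[189.1324 189.0588] [217.1719 174.8438] len 32.552499999999995 rise 1.3722518382352937 area 266

[176.8095 178.5476] [204.6429 164.3036] len 32.022499999999994 rise 1.2460119047619076 area 267
[188.8816 189.2368] [217.0625 173.7344] len 33.16499999999999 rise 0.32150493421053844 area 275

{'c': (578.4857177734375, -169.540771484375), 'yaw': np.float32(-1.3427861), 'size': (78.11954498291016, 58.95698547363281), 'knob': array([ 533.4981, -168.4862])}
```

View pics/s7.png

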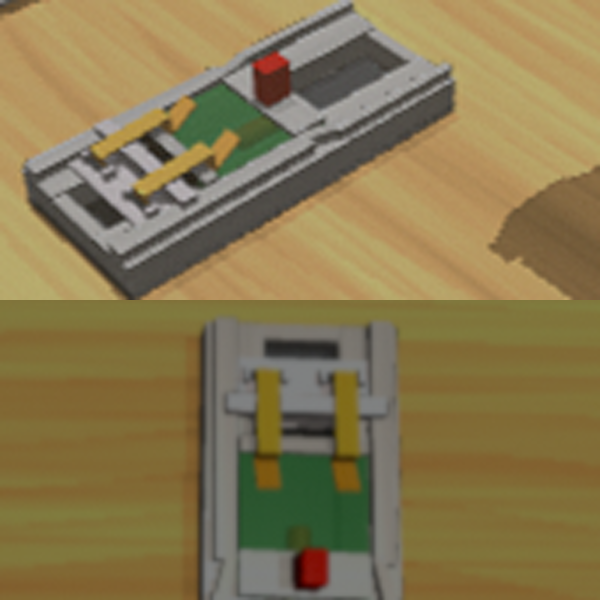

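The glass stays in place. Both clip noses (268,457) and (346,457) lie on the green pane just behind the front bar (edge at row 452), and the knob (312,568) is free. Handing in.

```bash
python3 -c "
from rig import arm
print(arm.close_job())"
```

```text
the job is handed in; nothing more can be done
None
```

The cover glass is in the lamp housing against the sprung stop; in the last pictures both clips sit down behind its front bar. The gripper has let go and moved clear, and the job is handed in.

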